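# Change the ink cartridge of the bottle lot coder

## Task

The ink cartridge in the bottle lot coder is empty: push it down gently to release its push-push catch (it springs up), lift it out and stand it upright in the steel tray. Then put the fresh cartridge, which stands on the cart, into the bay and push it down gently until the catch locks it down and it stays down when you let go. Never yank a cartridge that is still locked or ram one against the stop, and leave the other things on the cart alone.

Things in the scene. Friction and masses are not known exactly. Their poses are not given: they have to be found in the camera images.
- coder: Bench lot coder, fixed grey housing 80 mm high, x -84 to 49 mm, y -50 to 52 mm; sloped console with screen on its front (-x). Origin: on the cart top under the bay's centre; x along the bay, z up. The bay is a 64 x 32 mm well open at the top, long side along x, with a 4 mm chamfered black mouth; it takes a cartridge either way round with 2 mm play on each side.
- bay_mouth (a point): Centre of the bay's mouth, level with the housing top, 80 mm above the coder's origin; axes as the coder's. A locked cartridge's shoulder stands 16 mm above it, a raised one's 28 mm. The catch trips somewhere 5 to 14 mm under the locked height, different on every coder, for locking and for releasing, and not visible: push until the force rises sharply at the stop, 1 to 2 mm after the trip.
- carriage: The spring carriage of the catch, at the bottom of the bay, with its hook. Origin: centre of its top, on which the cartridge's underside rests; it pushes up with 4 to 8 N. 28 mm above the cart when locked, 40 mm when up. A full push to the stop, then letting it rise, swaps the state: up locks, locked springs up. Let it rise fully before the next push. The stop is stiff (30 N/mm); over 25 N breaks it.
- spent: The empty ink cartridge, locked in the bay at the start and hooked there until it springs up (never pull it before: 25 N breaks it). Black block 60 (x) x 28 (y) x 68 (z) mm, paper labels on the long sides, on top a central grip fin 36 (x) x 12 (y) x 24 (z) mm, top at 92 mm. 14 mm deep grooves across both ends, 12 to 22 mm up. Origin: centre of the underside. 0.08 to 0.13 kg.
- fresh: The fresh ink cartridge, standing upright on the cart top beside the coder; same shape, size and origin as the empty one, 0.11 to 0.17 kg. A hook on the carriage takes hold of it by itself as it goes down.
- tray: Open steel tray standing on the cart on the other side of the coder, 110 (x) x 100 (y) mm, walls 4 mm thick and 32 mm high, floor 4 mm thick. Origin: centre of its underside.
- log_book: Blue log book lying on the cart, 107 x 150 x 12 mm, origin under its centre. Leave alone.
- tape_roll: Roll of packing tape lying flat, 68 mm across, 24 mm high, origin under its centre. Leave alone.
- marker: Marker pen lying on the cart, 128 mm long, 18 mm thick, origin under its centre. Leave alone.
- cork_a: Natural cork standing on end, 24 mm across, 44 mm high, origin under its centre. Leave alone.
- cork_b: Natural cork lying on its side, 24 mm across, 44 mm long, origin under its centre. Leave alone.
Things that resemble listed ones, but are neither listed nor needed, are in the scene too. Leave any red look-alike of the spent alone.

How it is judged:
On the way, in this order (a step that is already met when the one before it is completed fails the run):
1. the empty cartridge is released and out of the coder (z of spent in the frame of coder above 0.085 m), for 0.1 s.
2. the empty cartridge stands upright in the tray, let go (x of spent in the frame of tray between -0.06 and 0.06 m and y of spent in the frame of tray between -0.05 and 0.05 m and z of spent in the frame of tray below 0.012 m and angle between spent's own z axis and vertical below 0.15 rad and contact force between the fingers and spent below 0.3 N), for 0.2 s.
At the end, for the whole second after the job is handed in: The fresh cartridge sits locked down in the bay: underside 24 to 31.5 mm above the cart top, within 5 mm of the bay's centre, upright, still, let go. The empty cartridge stands upright (within 8 degrees) inside the tray, on its floor, still (z of fresh in the frame of coder between 0.024 and 0.0315 m and x of fresh in the frame of coder between -0.005 and 0.005 m and y of fresh in the frame of coder between -0.005 and 0.005 m and angle between fresh's own z axis and vertical below 0.08 rad and linear speed of each of fresh, spent below 0.02 m/s and x of spent in the frame of tray between -0.06 and 0.06 m and y of spent in the frame of tray between -0.05 and 0.05 m and z of spent in the frame of tray below 0.012 m and angle between spent's own z axis and vertical below 0.15 rad); the robot touches nothing.
It fails at once if the empty cartridge is rammed down or pulled against the locked catch with more than 25 N (contact force between spent and carriage above 25 N).
It fails at once if the fresh cartridge is rammed down on the catch or pulled against it with more than 25 N (contact force between fresh and carriage above 25 N).
It fails at once if the other things on the cart are disturbed (moved by more than 30 mm) (distance of any of log_book, tape_roll, marker, cork_a, cork_b from where it was at the start of the episode above 0.03 m).
It also fails if it takes over 61 s, if anything falls off the work surface, if the arm or the gripper's body presses on something with over 40 N, if the wrist force passes 120 N, or if a joint passes its speed limit or range.

## Robot

A 7-joint arm with a two-finger parallel gripper is mounted at the origin on a cart in front of the work surface, level with it; the furniture and walls round the work are solid. World frame = base frame: x ahead of the robot, y to its left, z up, the work surface at z = 0. Lengths are in m, angles in rad, forces in N, time in s.
With the tool pointing down it reaches from about 0.4 to 0.85 m from the base axis. Payload 4.4 kg.
Tool frame: the origin (TCP) lies on the centre line of the jaws, within the pads' length; the fingertips stand 25 mm ahead of it and the grasp point (between the pads) lies 6 mm ahead of it; z points along the fingers, y is the line along which they close (so a half turn about z gives the same grasp; the last joint's range is limited). The gripper opens to 94 mm and grips with 3 to 60 N. Pads are 16 mm wide; open, the fingers measure 119 mm over their backs; the gripper's body (75 mm by 177 mm) begins 78 mm behind the grasp point.
Start: joints at [1.068, 0.628, 0.038, 1.517, -0.027, 0.996, -0.02], TCP at [0.275, -0.589, 0.23] pointing down, gripper open.
Joint ranges: [-3.06, 3.06], [-0.37, 2.12], [-1.25, 1.32], [0.18, 2.47], [-1.1, 4.24], [0.23, 1.98], [-2.94, 2.94]. Speed limits (rad/s): [2.57, 2.57, 3.14, 3.14, 3.14, 3.14, 3.14].

## Interface

Orientations are given as a unit quaternion [x, y, z, w].
In Python, from cell import monitor, imaging, bot gives the robot as it stands. The module is installed in compiled form; this text tells all that it offers.
- The arm moves only by the tool apply_moves, never from a script. Its argument "deltas" is text: rows parted by semicolons, each of 6 numbers parted by spaces: the shift along the world's x, y, z in mm, then the turn, a rotation vector about the world's x, y, z in rad. In form: x y z ax ay az; .... A call has exactly 8 rows; each row shifts and turns the commanded pose from where the row before left it; what a row does not reach is not made up. A row lasts 1/10 s, in which the tool goes at most 50 mm and 8.59 degrees, less where a joint would pass 70% of its speed; a pose out of reach is approached as far as the arm can. A call with a gripper value outside its range is refused whole. "gripper" is the finger opening in mm, from 0 to 94, set as the call begins (left out, the last holds). The fingers move at their own pace and stop on an object; "newtons" is the grip in N (left out, the last holds). Time passes only in rows, so rows that do not move let the fingers close, or fill a call up. It gives the time, the measured TCP pose, the force, the opening and the grip force at its end, in the units of the state.
- monitor.state(): the state, without advancing time (a new reading comes with each control period).
- imaging.capture(name): name is "scene" or "side" or "wrist"; returns the picture (420x560x3 uint8, blue, green, red); there is no depth.
- imaging.calibration(name): a dict with "mtx" (3x3 intrinsics, pixels), "T" (4x4, takes a point from camera to world coordinates). Camera axes: x right, y down, z forward; pixel columns grow to the right and rows downward; lengths in m; the calibration is good to about 2 mm. A picture is of the moment at which its call begins: read the wrist's pose just before it. calibration takes no time and is no camera call; for the wrist camera it gives the pose at the moment of the call.
- bot.sign_off(): hands the job in; it is judged then, once.
Trained networks look in the newest picture that a camera, given by its name, has taken for a name from the list of things; names that differ only in an ending like _2 or _b are one class to them, and where a whole thing is asked for, a point or a joint stands for the part that bears it (a point fixed in the world has none). Each returns a list of dicts, best first, with "confidence" (0 to 1); they miss things now and then, are a little off and sometimes report something else, mostly with a low value. They report only what shows in the picture. A call takes as long as a camera call. They do not tell look-alikes from the thing itself.
- imaging.spot_in(query, camera): "uv" ([column, row] in pixels, amid what is visible of it).
- imaging.landmark_of(query, camera): "uv" ([column, row] in pixels: a listed point, or the origin of a listed thing).
The state is a dict: "time": time; "joint_pos": joint angles; "dq": joint speeds; "effort": joint torques, N m; "tcp_pos": TCP position; "tool_rot": TCP orientation; "wrist_force": force on the tool from outside, world axes, zero at the start; "ft_torque": the same for the moment, N m; "finger_gap": finger opening in m; "grip_force": force on a finger pad.
Only numpy, scipy, OpenCV 4.12 (cv2) and the standard library are available. Lean on these libraries where they do the work, as an engineer would, in place of code of your own. Each camera call takes 0.05 s, during which the arm holds its last target. There are 200 camera calls.

## Working session

There is one attempt and no reset: what is moved stays moved. The work goes in short steps, Python scripts to look and compute and a tool call to move; the robot and the scene stay as the last step left them, time stands still between calls to the robot, and variables do not carry over. Pictures are saved under pics/ and viewed, at most 10 in all, crops included, and the job is handed in when it is done.

Besides the shell and the picture viewer there is one more tool, called as a command line: name --argument value ..., lists and objects as JSON in quotes. apply_moves: Moves the arm, as the interface text tells. Its arguments: {"type":"object","properties":{"deltas":{"type":"string"},"gripper":{"type":"number"},"newtons":{"type":"number"}},"required":["deltas"]}

```bash
mkdir -p pics
cat > h.py <<'E'
import numpy as np, cv2
from cell import monitor, imaging, bot
def ray(cam,uv,z):
    c=imaging.calibration(cam);T=np.array(c["T"]);K=np.array(c["mtx"])
    d=T[:3,:3]@np.linalg.solve(K,[uv[0],uv[1],1.]);o=T[:3,3]
    return o+d*(z-o[2])/d[2]
def proj(cam,p):
    c=imaging.calibration(cam);T=np.array(c["T"]);K=np.array(c["mtx"])
    q=K@(T[:3,:3].T@(np.array(p)-T[:3,3]));return q[:2]/q[2]
E
python3 - <<'E'
from h import *
np.set_printoptions(precision=3,suppress=True)
a=imaging.capture("scene");b=imaging.capture("side")
cv2.imwrite("pics/a.png",a);cv2.imwrite("pics/b.png",b)
for cam in("scene","side"):
    print(cam,np.array(imaging.calibration(cam)["T"]))
    for q,z in(("coder",0),("bay_mouth",.08),("spent",.028),("fresh",0),("tray",0)):
        for r in imaging.landmark_of(q,cam)[:3]: print(q,np.round(r["uv"]),round(r["confidence"],2),ray(cam,r["uv"],z))
print(monitor.state())
E
```

```text
scene [[ 0.633 -0.353  0.689 -0.147]
 [-0.774 -0.319  0.548 -0.58 ]
 [ 0.026 -0.88  -0.475  0.548]
 [ 0.     0.     0.     1.   ]]
coder [258. 241.] 0.62 [ 0.498 -0.034  0.   ]
bay_mouth [260. 208.] 0.66 [ 0.506 -0.031  0.08 ]
spent [260. 230.] 0.78 [ 0.498 -0.036  0.028]
spent [356. 309.] 0.6 [ 0.412 -0.334  0.028]
fresh [313. 288.] 0.96 [ 0.438 -0.228  0.   ]
tray [165. 210.] 0.66 [0.447 0.24  0.   ]
side [[ 0.91  -0.2    0.362  0.171]
 [-0.413 -0.418  0.809 -0.891]
 [-0.01  -0.886 -0.463  0.561]
 [ 0.     0.     0.     1.   ]]
fresh [265. 295.] 0.6 [ 0.448 -0.223  0.   ]
fresh [207. 205.] 0.56 [0.463 0.259 0.   ]
tray [209. 206.] 0.46 [0.468 0.254 0.   ]
{'time': 0.6, 'joint_pos': array([ 1.068,  0.628,  0.039,  1.517, -0.027,  0.996, -0.02 ]), 'dq': array([-0.001,  0.001, -0.001, -0.001, -0.001,  0.   , -0.002]), 'effort': array([ -0.   , -54.931,   1.143, -18.686,  -0.052,   0.016,   0.   ]), 'tcp_pos': array([ 0.275, -0.589,  0.23 ]), 'tool_rot': array([0.976, 0.217, 0.   , 0.   ]), 'wrist_force': array([-0.368, -0.106, -0.615]), 'ft_torque': array([ 0.   , -0.05 ,  0.016]), 'grip_force': 0.0, 'finger_gap': 0.09396185440988788}
```

View pics/a.png

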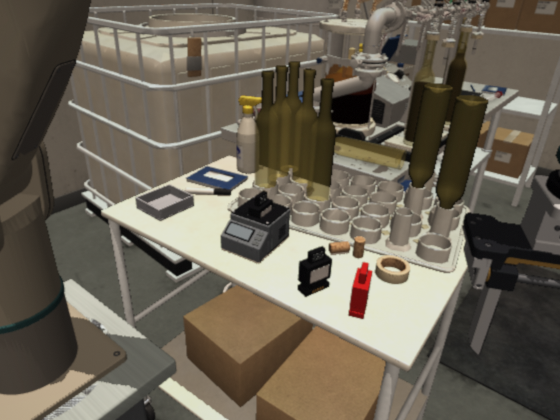

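View pics/b.png

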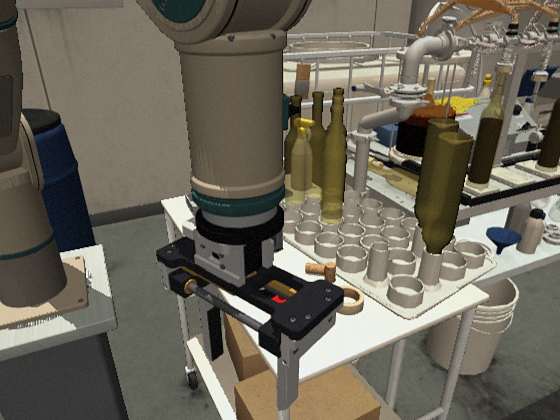

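Scene: the coder is at (258,230) with the spent cartridge at (262,205). The black fresh cartridge with the paper label is at (315,272), the red look-alike at (360,295) and the tray at (165,200). The side view is blocked by the arm. I'll move to a wrist view.

apply_moves --deltas "17 43 14 0 0 0;17 43 14 0 0 0;17 43 14 0 0 0;17 43 14 0 0 0;17 43 14 0 0 0;17 43 14 0 0 0;17 43 14 0 0 0;17 43 14 0 0 0"

```text
time: 1.4
tcp_pos: [0.4114, -0.2432, 0.3434]
tool_rot: [0.976, 0.217, 0.0, 0.0]
wrist_force: [0.4, -0.5, -0.1]
finger_gap: 0.0937
grip_force: 0.0
```

apply_moves --deltas "10 45 10 0 0 0;10 45 0 0 0 0;10 45 0 0 0 0;0 0 0 0 0 0;0 0 0 0 0 0;0 0 0 0 0 0;0 0 0 0 0 0;0 0 0 0 0 0"

```text
time: 2.2
tcp_pos: [0.4407, -0.1113, 0.3524]
tool_rot: [0.977, 0.215, -0.0, 0.0]
wrist_force: [0.6, -1.0, 0.2]
finger_gap: 0.0938
grip_force: 0.0
```

Run:
```python
from h import *
np.set_printoptions(precision=3,suppress=True)
a=imaging.capture("wrist");b=imaging.capture("side")
cv2.imwrite("pics/c.png",np.vstack([cv2.resize(a,(400,300)),cv2.resize(b,(400,300))]))
cv2.imwrite("pics/w1.png",a);cv2.imwrite("pics/s1.png",b)
for cam in("wrist","side"):
    print(cam,np.array(imaging.calibration(cam)["T"]))
    for q,z in(("coder",0),("bay_mouth",.08),("spent",.028),("fresh",0),("tray",0)):
        for r in imaging.landmark_of(q,cam)[:3]: print(q,np.round(r["uv"]),round(r["confidence"],2),ray(cam,r["uv"],z))
s=monitor.state();print(s["time"],s["tcp_pos"],s["tool_rot"],s["wrist_force"])
```

```text
wrist [[ 0.421 -0.873 -0.245  0.512]
 [-0.907 -0.405 -0.113 -0.078]
 [-0.     0.27  -0.963  0.506]
 [ 0.     0.     0.     1.   ]]
coder [249. 112.] 0.74 [ 0.503 -0.031  0.   ]
coder [54. 53.] 0.24 [0.46  0.256 0.   ]
bay_mouth [244. 111.] 0.69 [ 0.503 -0.033  0.08 ]
spent [395. 217.] 0.94 [ 0.456 -0.304  0.028]
spent [244. 109.] 0.81 [ 0.504 -0.026  0.028]
fresh [341. 198.] 0.89 [ 0.444 -0.221  0.   ]
tray [54. 50.] 0.95 [0.464 0.258 0.   ]
side [[ 0.91  -0.2    0.362  0.171]
 [-0.413 -0.418  0.809 -0.891]
 [-0.01  -0.886 -0.463  0.561]
 [ 0.     0.     0.     1.   ]]
coder [254. 245.] 0.95 [ 0.505 -0.02   0.   ]
bay_mouth [256. 218.] 0.64 [ 0.509 -0.028  0.08 ]
bay_mouth [256. 237.] 0.53 [ 0.475 -0.114  0.08 ]
spent [284. 322.] 0.94 [ 0.435 -0.343  0.028]
spent [254. 237.] 0.82 [ 0.503 -0.026  0.028]
fresh [262. 298.] 0.79 [ 0.439 -0.229  0.   ]
fresh [208. 205.] 0.46 [0.467 0.259 0.   ]
tray [210. 207.] 0.83 [0.469 0.247 0.   ]
2.8 [ 0.441 -0.11   0.352] [ 0.976  0.217  0.    -0.   ] [-0.119 -0.399  0.28 ]
```

View pics/c.png

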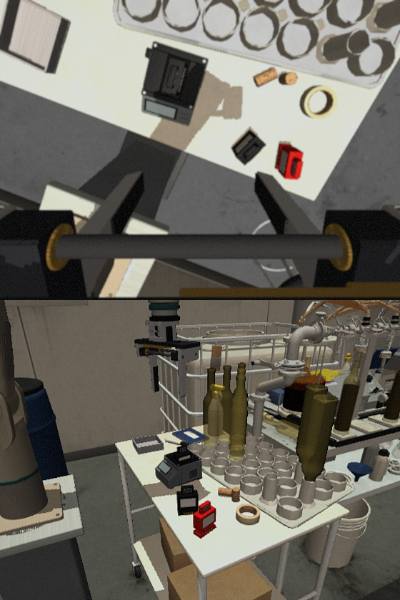

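Wrist view (top half, at 0.71 scale): the coder is at (173,82), the black fresh at (249,146), the red look-alike at (289,160) and the tray at (30,35). Next I'll make rectified crops to read the yaws.

```bash
cat >> h.py <<'E'
def ortho(img,cam,cx,cy,z,half=.09,n=400):
    w=[(cx-half,cy-half,z),(cx+half,cy-half,z),(cx+half,cy+half,z),(cx-half,cy+half,z)]
    # output: right = -y, up = +x
    src=np.float32([proj(cam,p) for p in w]); dst=np.float32([[n,n],[n,0],[0,0],[0,n]])
    return cv2.warpPerspective(img,cv2.getPerspectiveTransform(src,dst),(n,n),flags=cv2.INTER_CUBIC)
E
python3 - <<'E'
from h import *
a=cv2.imread("pics/w1.png")
o=np.hstack([ortho(a,"wrist",.504,-.03,.08),ortho(a,"wrist",.442,-.223,.068)])
cv2.imwrite("pics/d.png",o)
E
```

```text
(no output)
```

View pics/d.png

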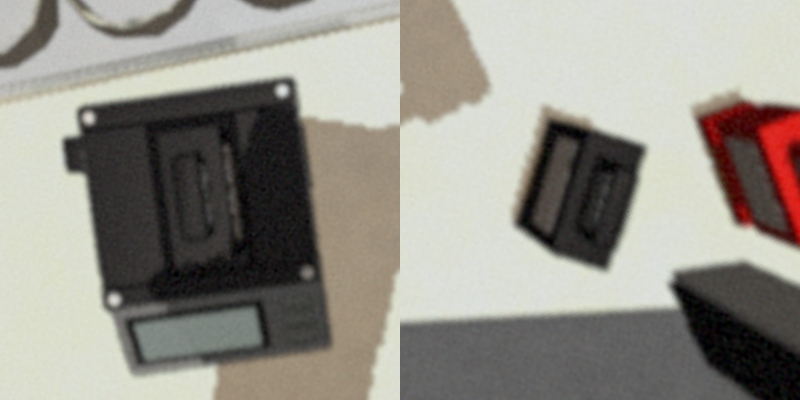

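Coder: bay centre ≈ (0.504, -0.032), yaw ≈ 0.14. The fresh is the black block with the paper label, centre ≈ (0.444, -0.222), yaw ≈ -0.33. The crop at right (597,196) shows it clearly apart from the red one at (760,160).

apply_moves --deltas "10 13 -20 0 0 -0.05;10 13 -20 0 0 -0.05;11 13 -20 0 0 -0.05;11 13 -20 0 0 -0.05;11 13 -20 0 0 -0.05;10 13 -20 0 0 -0.05;0 0 -20 0 0 0;0 0 -12 0 0 0" --gripper 44 --newtons 15

```text
time: 3.6
tcp_pos: [0.5036, -0.0312, 0.1989]
tool_rot: [0.998, 0.069, -0.001, -0.0]
wrist_force: [-0.8, -0.5, 1.1]
finger_gap: 0.0445
grip_force: 0.0
```

Run:
```python
from h import *
imaging.capture("wrist")
a=imaging.capture("wrist");s=imaging.capture("side")
o=np.hstack([ortho(a,"wrist",.504,-.032,.08),ortho(a,"wrist",.504,-.032,.12)])
cv2.imwrite("pics/e.png",o);cv2.imwrite("pics/w2.png",a)
st=monitor.state();print(st["time"],st["tcp_pos"],st["tool_rot"],st["wrist_force"],st["joint_pos"])
for q,z in(("bay_mouth",.08),("spent",.028)):
  for cam in("wrist","scene"):
    if cam=="scene":continue
    for r in imaging.landmark_of(q,cam)[:2]: print(q,r["uv"],r["confidence"],ray(cam,r["uv"],z))
print(imaging.calibration("wrist")["T"])
```

```text
3.75 [ 0.50363413 -0.03188002  0.19996536] [ 9.97654724e-01  6.84429194e-02 -7.83850050e-04 -5.95815815e-05] [ 0.95300567 -0.0442071   0.64515759] [ 0.05893481  0.46476184 -0.07290695  1.94854597  0.04886267  0.73151634
 -1.47649133]
spent [275.9, 193.2] 0.68 [ 0.5087605  -0.02842492  0.028     ]
[[ 1.35235257e-01 -9.54279350e-01 -2.66575220e-01  5.82319133e-01]
 [-9.90813516e-01 -1.30257173e-01 -3.63544295e-02 -2.11555429e-02]
 [-3.10531265e-05  2.69042731e-01 -9.63128241e-01  3.54487109e-01]
 [ 0.00000000e+00  0.00000000e+00  0.00000000e+00  1.00000000e+00]]
```

View pics/e.png

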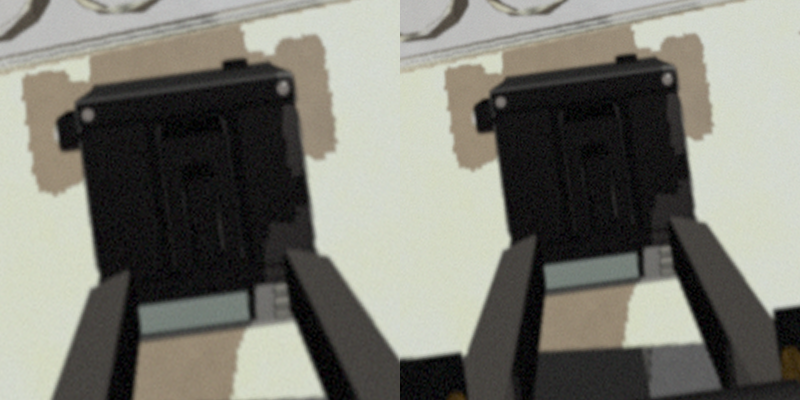

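The rectified views match the estimate: the housing's back corners are at (78,105) and (290,75), and the fin (594,150) lines up with the tool. I'll descend and grip the fin lightly.

apply_moves --deltas "0 0 -20 0 0 0;0 0 -20 0 0 0;0 0 -16 0 0 0;0 0 -10 0 0 0;0 0 -6 0 0 0;0 0 -4 0 0 0;0 0 0 0 0 0;0 0 0 0 0 0"

```text
time: 4.65
tcp_pos: [0.5044, -0.032, 0.1249]
tool_rot: [0.998, 0.068, 0.0, 0.0]
wrist_force: [-0.5, -1.0, -0.5]
finger_gap: 0.0438
grip_force: 0.0
```

apply_moves --deltas "0 0 0 0 0 0;0 0 0 0 0 0;0 0 0 0 0 0;0 0 0 0 0 0;0 0 0 0 0 0;0 0 0 0 0 0;0 0 0 0 0 0;0 0 0 0 0 0" --gripper 4 --newtons 15

```text
time: 5.45
tcp_pos: [0.504, -0.032, 0.1245]
tool_rot: [0.998, 0.068, 0.0, 0.0]
wrist_force: [0.3, 1.1, 0.7]
finger_gap: 0.0118
grip_force: 15.0
```

apply_moves --deltas "0 0 -0.8 0 0 0;0 0 -0.8 0 0 0;0 0 -0.8 0 0 0;0 0 -0.8 0 0 0;0 0 -0.8 0 0 0;0 0 -0.5 0 0 0;0 0 0 0 0 0;0 0 0 0 0 0"

```text
time: 6.25
tcp_pos: [0.5041, -0.032, 0.12]
tool_rot: [0.998, 0.068, 0.0, 0.0]
wrist_force: [0.1, -0.6, 4.1]
finger_gap: 0.0119
grip_force: 15.0
```

apply_moves --deltas "0 0 -0.2 0 0 0;0 0 -0.2 0 0 0;0 0 -0.2 0 0 0;0 0 -0.2 0 0 0;0 0 -0.2 0 0 0;0 0 -0.2 0 0 0;0 0 -0.2 0 0 0;0 0 0 0 0 0" --newtons 12

```text
time: 7.05
tcp_pos: [0.504, -0.032, 0.1186]
tool_rot: [0.998, 0.068, 0.0, 0.0]
wrist_force: [0.4, -1.0, 3.1]
finger_gap: 0.0121
grip_force: 12.0
```

apply_moves --deltas "0 0 -0.2 0 0 0;0 0 -0.2 0 0 0;0 0 -0.2 0 0 0;0 0 -0.2 0 0 0;0 0 -0.2 0 0 0;0 0 0 0 0 0;0 0 0 0 0 0;0 0 0 0 0 0"

```text
time: 7.85
tcp_pos: [0.504, -0.032, 0.1176]
tool_rot: [0.998, 0.068, 0.0, 0.0]
wrist_force: [-0.1, -0.9, 4.5]
finger_gap: 0.0119
grip_force: 12.0
```

apply_moves --deltas "0 0 -0.2 0 0 0;0 0 -0.2 0 0 0;0 0 -0.2 0 0 0;0 0 -0.2 0 0 0;0 0 -0.2 0 0 0;0 0 -0.2 0 0 0;0 0 0 0 0 0;0 0 0 0 0 0"

```text
time: 8.65
tcp_pos: [0.504, -0.032, 0.1164]
tool_rot: [0.998, 0.068, 0.0, 0.0]
wrist_force: [-0.1, -0.4, 4.1]
finger_gap: 0.0118
grip_force: 12.0
```

apply_moves --deltas "0 0 -0.2 0 0 0;0 0 -0.2 0 0 0;0 0 -0.2 0 0 0;0 0 -0.2 0 0 0;0 0 0 0 0 0;0 0 0 0 0 0;0 0 0 0 0 0;0 0 0 0 0 0"

```text
time: 9.45
tcp_pos: [0.504, -0.032, 0.1156]
tool_rot: [0.998, 0.068, 0.0, 0.0]
wrist_force: [0.5, -0.3, 4.2]
finger_gap: 0.012
grip_force: 12.0
```

apply_moves --deltas "0 0 -0.2 0 0 0;0 0 -0.2 0 0 0;0 0 -0.2 0 0 0;0 0 -0.2 0 0 0;0 0 -0.2 0 0 0;0 0 0 0 0 0;0 0 0 0 0 0;0 0 0 0 0 0"

```text
time: 10.25
tcp_pos: [0.504, -0.032, 0.1146]
tool_rot: [0.998, 0.068, 0.0, 0.0]
wrist_force: [0.7, -2.3, 5.2]
finger_gap: 0.012
grip_force: 12.0
```

apply_moves --deltas "0 0 -0.2 0 0 0;0 0 -0.2 0 0 0;0 0 -0.2 0 0 0;0 0 -0.2 0 0 0;0 0 0 0 0 0;0 0 0 0 0 0;0 0 0 0 0 0;0 0 0 0 0 0"

```text
time: 11.05
tcp_pos: [0.504, -0.032, 0.1138]
tool_rot: [0.998, 0.068, 0.0, 0.0]
wrist_force: [-0.2, -0.6, 3.7]
finger_gap: 0.012
grip_force: 12.0
```

apply_moves --deltas "0 0 -0.2 0 0 0;0 0 -0.2 0 0 0;0 0 -0.2 0 0 0;0 0 -0.2 0 0 0;0 0 -0.2 0 0 0;0 0 0 0 0 0;0 0 0 0 0 0;0 0 0 0 0 0"

```text
time: 11.85
tcp_pos: [0.504, -0.032, 0.1128]
tool_rot: [0.998, 0.068, 0.0, 0.0]
wrist_force: [0.4, -0.1, 4.4]
finger_gap: 0.0119
grip_force: 12.0
```

apply_moves --deltas "0 0 -0.2 0 0 0;0 0 -0.2 0 0 0;0 0 -0.2 0 0 0;0 0 -0.2 0 0 0;0 0 0 0 0 0;0 0 0 0 0 0;0 0 0 0 0 0;0 0 0 0 0 0"

```text
time: 12.65
tcp_pos: [0.504, -0.032, 0.112]
tool_rot: [0.998, 0.068, 0.0, 0.0]
wrist_force: [-0.3, -0.5, 5.0]
finger_gap: 0.0119
grip_force: 12.0
```

apply_moves --deltas "0 0 -0.2 0 0 0;0 0 -0.2 0 0 0;0 0 -0.2 0 0 0;0 0 -0.2 0 0 0;0 0 0 0 0 0;0 0 0 0 0 0;0 0 0 0 0 0;0 0 0 0 0 0"

```text
time: 13.45
tcp_pos: [0.504, -0.032, 0.1113]
tool_rot: [0.998, 0.068, 0.0, 0.0]
wrist_force: [0.4, -0.8, 5.5]
finger_gap: 0.0119
grip_force: 12.0
```

apply_moves --deltas "0 0 -0.2 0 0 0;0 0 -0.2 0 0 0;0 0 -0.2 0 0 0;0 0 -0.2 0 0 0;0 0 0 0 0 0;0 0 0 0 0 0;0 0 0 0 0 0;0 0 0 0 0 0"

```text
time: 14.25
tcp_pos: [0.504, -0.032, 0.1108]
tool_rot: [0.998, 0.068, 0.0, 0.0]
wrist_force: [0.1, -1.0, 9.0]
finger_gap: 0.0121
grip_force: 12.0
```

apply_moves --deltas "0 0 -0.2 0 0 0;0 0 -0.2 0 0 0;0 0 0 0 0 0;0 0 0 0 0 0;0 0 0 0 0 0;0 0 0 0 0 0;0 0 0 0 0 0;0 0 0 0 0 0"

```text
time: 15.05
tcp_pos: [0.5041, -0.0321, 0.1106]
tool_rot: [0.998, 0.068, 0.0, 0.0]
wrist_force: [-0.6, -1.5, 11.3]
finger_gap: 0.0118
grip_force: 12.0
```

apply_moves --deltas "0 0 2 0 0 0;0 0 4 0 0 0;0 0 4 0 0 0;0 0 4 0 0 0;0 0 2 0 0 0;0 0 1 0 0 0;0 0 0 0 0 0;0 0 0 0 0 0"

```text
time: 15.85
tcp_pos: [0.504, -0.032, 0.1269]
tool_rot: [0.998, 0.068, -0.0, -0.0]
wrist_force: [0.3, -0.6, 2.9]
finger_gap: 0.0121
grip_force: 12.0
```

apply_moves --deltas "0 0 5 0 0 0;0 0 8 0 0 0;0 0 12 0 0 0;0 0 14 0 0 0;0 0 14 0 0 0;0 0 12 0 0 0;0 0 8 0 0 0;0 0 0 0 0 0" --newtons 25

```text
time: 16.65
tcp_pos: [0.5045, -0.0319, 0.2013]
tool_rot: [0.998, 0.068, 0.001, 0.0]
wrist_force: [0.3, 0.1, -0.2]
finger_gap: 0.0117
grip_force: 25.0
```

Run:
```python
from h import *
s=imaging.capture("scene")
for r in imaging.landmark_of("tray","scene")[:2]: print(r,ray("scene",r["uv"],0))
cv2.imwrite("pics/f.png",np.hstack([ortho(s,"scene",.465,.25,.032,.1),cv2.resize(s[100:320,90:390],None,fx=1.33,fy=1.33)[:0+293] if 0 else cv2.resize(s[110:310,140:340],(400,400))]))
```

```text
{'uv': [166.9, 209.3], 'confidence': 0.92} [0.45301403 0.2390487  0.        ]
```

View pics/f.png

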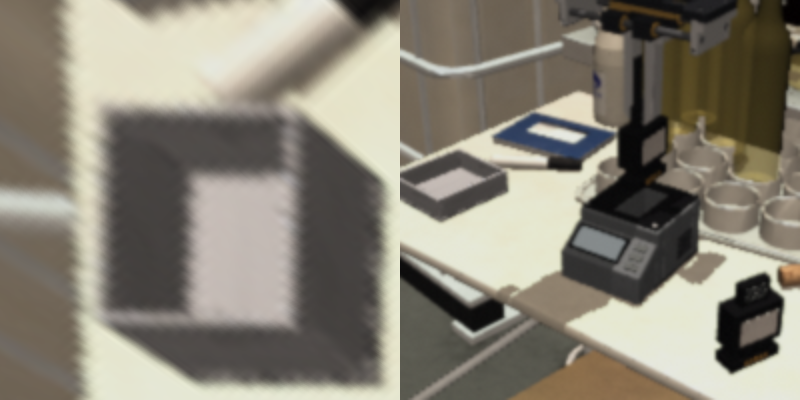

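The spent is out and in the gripper (640,145). The tray rim centre is ≈ (0.46, 0.251), yaw ≈ 0.

apply_moves --deltas "-5 34 0 0 0 -0.02;-6 40 0 0 0 -0.02;-6 40 0 0 0 -0.02;-6 40 0 0 0 -0.02;-6 40 0 0 0 -0.02;-6 40 0 0 0 -0.02;-5 34 0 0 0 -0.02;-4 16 0 0 0 0"

```text
time: 17.55
tcp_pos: [0.4585, 0.256, 0.1992]
tool_rot: [1.0, 0.001, -0.001, -0.001]
wrist_force: [-0.6, -0.3, -0.9]
finger_gap: 0.0119
grip_force: 25.0
```

apply_moves --deltas "0 0 -10 0 0 0;0 0 -25 0 0 0;0 0 -25 0 0 0;0 0 -18 0 0 0;0 0 -10 0 0 0;0 0 -6 0 0 0;0 0 0 0 0 0;0 0 0 0 0 0"

```text
time: 18.35
tcp_pos: [0.4605, 0.2519, 0.1064]
tool_rot: [1.0, -0.002, 0.0, -0.0]
wrist_force: [0.8, 0.4, -1.4]
finger_gap: 0.012
grip_force: 25.0
```

Run:
```python
from h import *
a=imaging.capture("scene");b=imaging.capture("side")
st=monitor.state();print(st["time"],st["tcp_pos"],st["tool_rot"],st["wrist_force"])
cv2.imwrite("pics/g.png",np.hstack([cv2.resize(a[140:260,90:250],(400,300)),cv2.resize(b[130:280,130:330],(400,300))]))
```

```text
18.45 [0.46058498 0.25223275 0.10674214] [ 9.99998274e-01 -1.66628545e-03  7.22863166e-04 -3.89956558e-04] [-0.2582342   0.00586655 -2.06252347]
```

View pics/g.png

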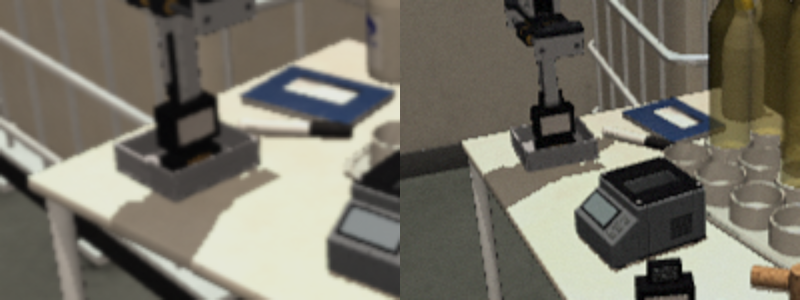

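Both views show the spent inside the tray walls (190,150 and 552,135). I'll lower the last few millimetres.

apply_moves --deltas "0 0 -1.5 0 0 0;0 0 -1.5 0 0 0;0 0 -1 0 0 0;0 0 -0.5 0 0 0;0 0 -0.5 0 0 0;0 0 -0.5 0 0 0;0 0 0 0 0 0;0 0 0 0 0 0"

```text
time: 19.25
tcp_pos: [0.46, 0.252, 0.1005]
tool_rot: [1.0, -0.002, 0.0, 0.0]
wrist_force: [0.5, 0.2, -1.3]
finger_gap: 0.0117
grip_force: 25.0
```

apply_moves --deltas "0 0 -0.4 0 0 0;0 0 -0.4 0 0 0;0 0 -0.4 0 0 0;0 0 -0.4 0 0 0;0 0 -0.4 0 0 0;0 0 0 0 0 0;0 0 0 0 0 0;0 0 0 0 0 0"

```text
time: 20.05
tcp_pos: [0.4601, 0.2521, 0.1003]
tool_rot: [1.0, -0.002, 0.0, -0.0]
wrist_force: [-3.6, -1.7, 17.5]
finger_gap: 0.0119
grip_force: 25.0
```

Floor contact. I'll ease off 1.5 mm, let go and rise.

apply_moves --deltas "0 0 1.6 0 0 0;0 0 0 0 0 0;0 0 0 0 0 0;0 0 0 0 0 0;0 0 0 0 0 0;0 0 0 0 0 0;0 0 0 0 0 0;0 0 0 0 0 0" --gripper 44

```text
time: 20.85
tcp_pos: [0.46, 0.252, 0.1]
tool_rot: [1.0, -0.002, -0.0, 0.0]
wrist_force: [-0.6, -0.5, -0.1]
finger_gap: 0.0441
grip_force: 0.0
```

apply_moves --deltas "0 0 5 0 0 0;0 0 20 0 0 0;0 0 35 0 0 0;0 0 45 0 0 0;0 -30 25 0 0 -0.05;0 -45 0 0 0 -0.1;0 -45 0 0 0 -0.1;0 -45 0 0 0 -0.08"

```text
time: 21.65
tcp_pos: [0.4599, 0.0855, 0.2309]
tool_rot: [0.986, -0.167, 0.001, -0.0]
wrist_force: [0.4, -0.4, 0.4]
finger_gap: 0.0443
grip_force: 0.0
```

apply_moves --deltas "-3 -45 0 0 0 0;-3 -45 0 0 0 0;-3 -45 0 0 0 0;-3 -45 0 0 0 0;-4 -45 0 0 0 0;0 -45 0 0 0 0;0 -39 0 0 0 0;0 0 -10 0 0 0"

```text
time: 22.45
tcp_pos: [0.444, -0.2288, 0.2214]
tool_rot: [0.985, -0.17, 0.002, 0.002]
wrist_force: [-0.5, 0.8, -0.2]
finger_gap: 0.0444
grip_force: 0.0
```

Run:
```python
from h import *
imaging.capture("scene");b=imaging.capture("scene");a=imaging.capture("wrist")
st=monitor.state();print(st["time"],st["tcp_pos"],st["tool_rot"],st["wrist_force"])
for r in imaging.landmark_of("fresh","wrist")[:2]: print(r,ray("wrist",r["uv"],0))
cv2.imwrite("pics/h.png",np.hstack([ortho(a,"wrist",.444,-.222,.068,.06),cv2.resize(b[140:300,90:250],(400,400))]))
cv2.imwrite("pics/w3.png",a)
```

```text
22.6 [ 0.4434138  -0.2208789   0.21961599] [ 9.86177921e-01 -1.65686236e-01 -8.84957264e-04 -6.29669639e-04] [ 0.55714043  0.52799666 -0.47986214]
{'uv': [280.3, 186.1], 'confidence': 0.82} [ 0.44537311 -0.22257715  0.        ]
```

View pics/h.png

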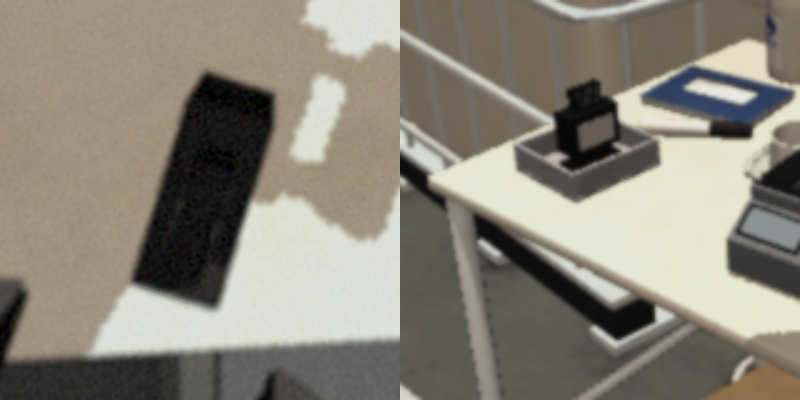

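The spent stands upright in the tray (590,130). The fresh's shoulder is centred at (202,204), giving world (0.443, -0.2226), yaw -0.293. Now to grasp it.

apply_moves --deltas "-0.5 -1.5 -20 0 0 0.02;0 0 -30 0 0 0.02;0 0 -30 0 0 0;0 0 -22 0 0 0;0 0 -12 0 0 0;0 0 -6 0 0 0;0 0 -3.5 0 0 0;0 0 0 0 0 0"

```text
time: 23.45
tcp_pos: [0.444, -0.2233, 0.097]
tool_rot: [0.989, -0.146, 0.0, 0.0]
wrist_force: [-0.1, 0.3, -0.2]
finger_gap: 0.0439
grip_force: 0.0
```

apply_moves --deltas "0 0 0 0 0 0;0 0 0 0 0 0;0 0 0 0 0 0;0 0 0 0 0 0;0 0 0 0 0 0;0 0 0 0 0 0;0 0 0 0 0 0;0 0 0 0 0 0" --gripper 4 --newtons 20

```text
time: 24.25
tcp_pos: [0.4435, -0.2236, 0.0967]
tool_rot: [0.989, -0.146, 0.0, 0.0]
wrist_force: [-0.4, -0.0, 2.2]
finger_gap: 0.0116
grip_force: 20.0
```

apply_moves --deltas "0 0 5 0 0 0;0 0 15 0 0 0;0 0 25 0 0 0;0 0 30 0 0 0;0 0 25 0 0 0;0 0 10 0 0 0;4 14 0 0 0 0.03;8 26 0 0 0 0.06"

```text
time: 25.05
tcp_pos: [0.4546, -0.1837, 0.2058]
tool_rot: [0.995, -0.102, -0.001, 0.0]
wrist_force: [-0.1, 0.8, -1.3]
finger_gap: 0.0117
grip_force: 20.0
```

apply_moves --deltas "10 32 0 0 0 0.07;10 32 0 0 0 0.07;10 32 0 0 0 0.07;9 27 0 0 0 0.06;6 18 0 0 0 0.04;4 10.5 0 0 0 0.03;0 0 0 0 0 0;0 0 0 0 0 0"

```text
time: 25.85
tcp_pos: [0.5039, -0.0332, 0.2062]
tool_rot: [0.998, 0.067, -0.001, 0.0]
wrist_force: [0.1, -1.0, -1.6]
finger_gap: 0.0121
grip_force: 20.0
```

Run:
```python
from h import *
a=imaging.capture("scene");b=imaging.capture("side")
st=monitor.state();print(st["time"],st["tcp_pos"],st["tool_rot"],st["wrist_force"])
p=st["tcp_pos"]
cv2.imwrite("pics/i.png",np.hstack([cv2.resize(a[120:270,190:340],(400,400)),cv2.resize(b[130:280,180:330],(400,400))]))
# predicted underside corners
y=0.138;c,s=np.cos(y),np.sin(y)
for cam,(u0,v0,off) in(("scene",(190,120,0)),("side",(180,130,400))):
  for nm,C,z in(("cart",p[:2],p[2]-.0965),("bay",(.504,-.032),.08)):
    hx,hy=(.03,.014) if nm=="cart" else (.032,.016)
    print(cam,nm,[tuple(np.round((proj(cam,(C[0]+c*i*hx-s*j*hy,C[1]+s*i*hx+c*j*hy,z))-[u0,v0])*400/150+[off,0]).astype(int)) for i,j in((-1,-1),(-1,1),(1,1),(1,-1))])
```

```text
25.95 [ 0.50399782 -0.03364233  0.20644703] [ 9.97756367e-01  6.69473025e-02 -3.28330101e-04  4.26879074e-04] [-0.37456171 -0.60198988 -2.23996698]
scene cart [(np.int64(183), np.int64(225)), (np.int64(154), np.int64(215)), (np.int64(194), np.int64(188)), (np.int64(222), np.int64(197))]
scene bay [(np.int64(182), np.int64(258)), (np.int64(150), np.int64(247)), (np.int64(191), np.int64(217)), (np.int64(223), np.int64(227))]
side cart [(np.int64(577), np.int64(224)), (np.int64(562), np.int64(212)), (np.int64(619), np.int64(197)), (np.int64(635), np.int64(208))]
side bay [(np.int64(577), np.int64(254)), (np.int64(560), np.int64(241)), (np.int64(620), np.int64(223)), (np.int64(638), np.int64(236))]
```

View pics/i.png

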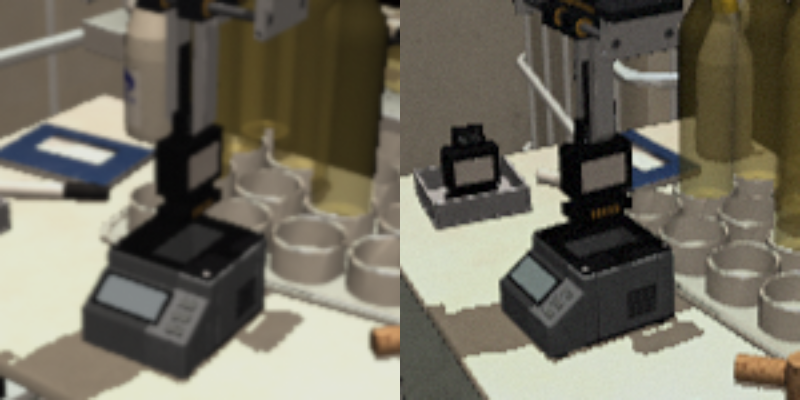

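The fresh (190,175 / 597,185) hangs over the bay and the spent stands in the tray (470,165). I'll nudge y by +1.5 mm and lower carefully.

apply_moves --deltas "0 1.5 -10 0 0 0.005;0 0 -10 0 0 0;0 0 -4 0 0 0;0 0 -3 0 0 0;0 0 -2 0 0 0;0 0 -2 0 0 0;0 0 -2 0 0 0;0 0 0 0 0 0"

```text
time: 26.75
tcp_pos: [0.5045, -0.0305, 0.1735]
tool_rot: [0.997, 0.071, 0.0, 0.0]
wrist_force: [-0.3, -0.4, -2.8]
finger_gap: 0.0117
grip_force: 20.0
```

apply_moves --deltas "0 0 -1.5 0 0 0;0 0 -1.5 0 0 0;0 0 -1.5 0 0 0;0 0 -1.5 0 0 0;0 0 -1 0 0 0;0 0 -1 0 0 0;0 0 0 0 0 0;0 0 0 0 0 0"

```text
time: 27.55
tcp_pos: [0.5049, -0.0304, 0.1656]
tool_rot: [0.997, 0.071, 0.0, 0.0]
wrist_force: [1.8, 0.2, -2.4]
finger_gap: 0.0117
grip_force: 20.0
```

apply_moves --deltas "0.3 -0.5 -2 0 0 0;0 0 -4 0 0 0;0 0 -5 0 0 0;0 0 -5 0 0 0;0 0 -5 0 0 0;0 0 -4 0 0 0;0 0 -2 0 0 0;0 0 0 0 0 0"

```text
time: 28.35
tcp_pos: [0.5049, -0.0309, 0.1382]
tool_rot: [0.997, 0.071, -0.0, -0.0]
wrist_force: [3.9, 0.2, -3.4]
finger_gap: 0.012
grip_force: 20.0
```

apply_moves --deltas "0 0 -1 0 0 0;0 0 -1 0 0 0;0 0 -1 0 0 0;0 0 -1 0 0 0;0 0 -1 0 0 0;0 0 -1 0 0 0;0 0 0 0 0 0;0 0 0 0 0 0"

```text
time: 29.15
tcp_pos: [0.5051, -0.031, 0.1326]
tool_rot: [0.997, 0.071, 0.0, 0.0]
wrist_force: [4.1, 0.8, 2.4]
finger_gap: 0.0119
grip_force: 20.0
```

apply_moves --deltas "0.5 0 -1.5 0 0 0;0.5 0 -1.5 0 0 0;0 0 -2 0 0 0;0 0 -2 0 0 0;0 0 -2 0 0 0;0 0 -2 0 0 0;0 0 -1 0 0 0;0 0 -0.6 0 0 0" --newtons 13

```text
time: 29.95
tcp_pos: [0.5053, -0.031, 0.1198]
tool_rot: [0.997, 0.071, -0.0, -0.0]
wrist_force: [1.6, 0.1, 3.6]
finger_gap: 0.0118
grip_force: 13.0
```

apply_moves --deltas "0 0 -0.2 0 0 0;0 0 -0.2 0 0 0;0 0 -0.2 0 0 0;0 0 -0.2 0 0 0;0 0 -0.2 0 0 0;0 0 0 0 0 0;0 0 0 0 0 0;0 0 0 0 0 0"

```text
time: 30.75
tcp_pos: [0.5055, -0.031, 0.1189]
tool_rot: [0.997, 0.071, -0.0, -0.0]
wrist_force: [-0.3, 0.1, 4.0]
finger_gap: 0.0119
grip_force: 13.0
```

apply_moves --deltas "0 0 -0.2 0 0 0;0 0 -0.2 0 0 0;0 0 -0.2 0 0 0;0 0 -0.2 0 0 0;0 0 -0.2 0 0 0;0 0 -0.2 0 0 0;0 0 0 0 0 0;0 0 0 0 0 0"

```text
time: 31.55
tcp_pos: [0.5056, -0.031, 0.1177]
tool_rot: [0.997, 0.071, -0.0, -0.0]
wrist_force: [-1.7, 1.0, 4.1]
finger_gap: 0.0123
grip_force: 13.0
```

apply_moves --deltas "0 0 -0.2 0 0 0;0 0 -0.2 0 0 0;0 0 -0.2 0 0 0;0 0 -0.2 0 0 0;0 0 -0.2 0 0 0;0 0 0 0 0 0;0 0 0 0 0 0;0 0 0 0 0 0"

```text
time: 32.35
tcp_pos: [0.5056, -0.031, 0.1167]
tool_rot: [0.997, 0.071, -0.0, -0.0]
wrist_force: [-2.1, 0.1, 3.9]
finger_gap: 0.012
grip_force: 13.0
```

apply_moves --deltas "-0.3 0 -0.2 0 0 0;0 0 -0.2 0 0 0;0 0 -0.2 0 0 0;0 0 -0.2 0 0 0;0 0 -0.2 0 0 0;0 0 -0.2 0 0 0;0 0 0 0 0 0;0 0 0 0 0 0"

```text
time: 33.15
tcp_pos: [0.5057, -0.0311, 0.116]
tool_rot: [0.997, 0.071, 0.0, 0.0]
wrist_force: [-1.8, 1.2, 8.8]
finger_gap: 0.0119
grip_force: 13.0
```

apply_moves --deltas "0 0 -0.2 0 0 0;0 0 -0.2 0 0 0;0 0 -0.2 0 0 0;0 0 -0.2 0 0 0;0 0 -0.2 0 0 0;0 0 0 0 0 0;0 0 0 0 0 0;0 0 0 0 0 0"

```text
time: 33.95
tcp_pos: [0.5059, -0.0312, 0.1155]
tool_rot: [0.997, 0.071, 0.001, 0.0]
wrist_force: [-3.0, 0.3, 13.0]
finger_gap: 0.0118
grip_force: 13.0
```

The force rises sharply while travel stalls, so this is the stop. I'll rise to just below locked height, then let go.

apply_moves --deltas "0 0 1 0 0 0;0 0 2 0 0 0;0 0 2 0 0 0;0 0 2 0 0 0;0 0 1 0 0 0;0 0 0.5 0 0 0;0 0 0.3 0 0 0;0 0 0 0 0 0"

```text
time: 34.75
tcp_pos: [0.5057, -0.031, 0.1234]
tool_rot: [0.997, 0.071, 0.0, 0.0]
wrist_force: [-1.6, 0.8, 2.6]
finger_gap: 0.0121
grip_force: 13.0
```

apply_moves --deltas "0 0 0.4 0 0 0;0 0 0.4 0 0 0;0 0 0.4 0 0 0;0 0 0.4 0 0 0;0 0 0 0 0 0;0 0 0 0 0 0;0 0 0 0 0 0;0 0 0 0 0 0"

```text
time: 35.55
tcp_pos: [0.5057, -0.031, 0.1249]
tool_rot: [0.997, 0.071, 0.0, 0.0]
wrist_force: [-0.0, -0.6, 0.9]
finger_gap: 0.012
grip_force: 13.0
```

apply_moves --deltas "0 0 0 0 0 0;0 0 0 0 0 0;0 0 0 0 0 0;0 0 0 0 0 0;0 0 10 0 0 0;0 0 30 0 0 0;0 0 45 0 0 0;0 0 45 0 0 0" --gripper 44

```text
time: 36.35
tcp_pos: [0.5049, -0.0309, 0.2568]
tool_rot: [0.997, 0.071, -0.0, -0.0]
wrist_force: [0.0, -0.6, -0.4]
finger_gap: 0.044
grip_force: 0.0
```

Run:
```python
from h import *
a=imaging.capture("scene");b=imaging.capture("side")
st=monitor.state();print(st["time"],st["tcp_pos"])
cv2.imwrite("pics/j.png",np.hstack([cv2.resize(a[150:270,200:320],(400,400)),cv2.resize(b[160:280,195:315],(400,400))]))
y=0.14;c,s=np.cos(y),np.sin(y)
for cam,(u0,v0,off) in(("scene",(200,150,0)),("side",(195,160,400))):
  for z in(.12,.132): print(cam,"fin top z",z,[tuple(int(t) for t in (proj(cam,(.5045+c*i*.018-s*j*.006,-.0315+s*i*.018+c*j*.006,z))-[u0,v0])*400/120+[off,0]) for i,j in((-1,-1),(-1,1),(1,1),(1,-1))])
```

```text
36.45 [ 0.50929476 -0.03106294  0.26122969]
scene fin top z 0.12 [(193, 155), (178, 150), (207, 130), (223, 134)]
scene fin top z 0.132 [(194, 138), (178, 133), (208, 114), (223, 118)]
side fin top z 0.12 [(579, 157), (571, 151), (614, 139), (622, 145)]
side fin top z 0.132 [(579, 142), (570, 136), (613, 124), (622, 130)]
```

View pics/j.png

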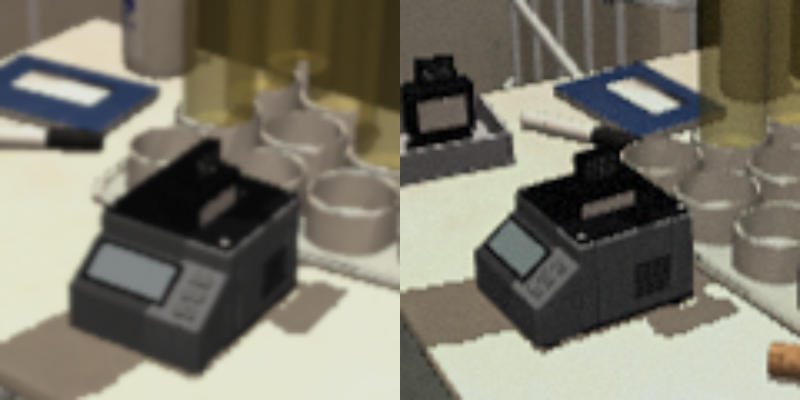

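The fin top is at (215,140) in the scene view and (573–615,150) in the side view. That matches the locked prediction (z 0.12), not the raised one. The spent stands upright in the tray, so I'll hand in.

```bash
python3 -c "
from h import *
print(bot.sign_off())"
```

```text
the job is handed in; nothing more can be done
None
```

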